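# Opening check of the coin drawer

### The job

Before the kiosk opens, check the coin drawer that has the blue front: press the round blue button on its top so that the tray pops out, then push the tray back until it is fully home and clicks shut. Leave the orange drawer shut.

Things in the scene. Friction and masses are not known exactly. Their poses are not given: they have to be found in the camera images.
- blue_button (a point): centre of the flat top of the round blue release button, 28 mm across, on a low dark steel box (160 deep, 150 wide, 75 mm high, fixed) with a blue tray front. It is 87 mm above the table and 12 mm above the box. Pressing it down 5 mm or more (travel 7 mm, 1.5 to 5 N) frees the tray, which springs out and stays out. Axes: x level from the box's front to its back, y left along the front, z up.
- blue_front (a point): centre of the flat outer face of the blue tray front, 146 mm wide, 58 mm high, from 8 to 66 mm above the table (this point: 37 mm). It moves with the tray. x points level into the box, the way to push; y along the front, z up. With the tray home it lies 48 mm in front of the button's centre.
- blue_tray (a joint): how far the blue-fronted tray stands out, m: 0 home and latched, 0.060 fully popped out. A spring drives it out with 1.5 N (out) to 3 N (home). Pushing it home needs about 5 N near the end, where the latch clicks; 3 mm of play follow up to a hard stop (-0.003). Push to the stop and let go: it rests latched near 0.
- orange_tray (a joint): the same for the tray of a second box just like it, but with an orange front and an orange button; it starts home (0). The two boxes stand side by side, either one on the left.
Not all that is in view belongs to the job. What is shaped like the part that bears blue_button but yellow is not meant. What is shaped like the part that bears orange_tray but red is not meant.

How it is judged:
By the outcome, as a careful person would: the job done as asked, in the order asked, and still so for the second after the job is handed in, with the robot touching nothing.
It also fails if it takes over 35 s, if anything falls off the work surface, if the arm or the gripper's body presses on something with over 40 N, if the wrist force passes 120 N, or if a joint passes its speed limit or range.

### The arm

A 6-joint arm with a two-finger parallel gripper is mounted at the origin on a cart in front of the work surface, level with it; the furniture and walls round the work are solid. World frame = base frame: x ahead of the robot, y to its left, z up, the work surface at z = 0. Lengths are in mm, angles in degrees, forces in N, time in s.
With the tool pointing down it reaches from about 275 to 725 mm from the base axis. Payload 15.9 kg.
Tool frame: the origin (TCP) lies between the finger pads; the fingertips stand 11 mm ahead of it and the grasp point (between the pads) lies 8 mm behind it; z points along the fingers, y is the line along which they close (so a half turn about z gives the same grasp; the last joint's range is limited). The gripper opens to 85 mm and grips with 20 to 120 N. Pads are 22 mm wide; open, the fingers measure 114 mm over their backs; the gripper's body (76 mm by 85 mm) begins 54 mm behind the grasp point. The pads swing forward as they close: fully open they stand 13 mm farther back than shut.
Start: joints at [74.198, 12.198, -1.971, 75.831, 0, 90], TCP at [136.153, 481.09, 242.306] pointing down, gripper open.
Joint ranges: [-170.91, 170.91], [-42.67, 98.43], [-65.05, 77.54], [-120.47, 116.71], [-90, 82.35], [-180, 180]. Speed limits (degrees/s): [108.29, 108.29, 136.94, 147.25, 180, 180].

### API

Orientations are given as [roll, pitch, yaw] about the fixed x, y, z axes, in that order (R = Rz(yaw) Ry(pitch) Rx(roll)).
In Python, from station import get_state, read_camera, camera_model, sign_off gives the robot as it stands. The module is installed in compiled form; this text tells all that it offers.
- The arm moves only by the shell command python3 -m pendant 'ROWS' [FORCE]. ROWS is a JSON object of lists of equal length, an entry for each row: "hand": the closure in counts, from 0 (fully open) to 255 (shut); "delta_pos": the shift along the tool's x, y, z each as a share of 25 mm, from -1 to 1, a list of three; "twist": the turn, a rotation vector about the tool's x, y, z each as a share of 6 degrees, from -1 to 1, a list of three. A call has 1 to 8 rows; each row shifts and turns the commanded pose from where the row before left it, along the tool's axes as they then stand; what a row does not reach is not made up. A row lasts 1/10 s, in which the tool goes at most 50 mm and 8.59 degrees, less where a joint would pass 70% of its speed; a pose out of reach is approached as far as the arm can. A call with a number of a shift or a turn outside -1 to 1 is refused whole. A call with a gripper value outside its range is refused whole. The fingers move at their own pace and stop on an object; FORCE is the grip in N (left out, the last holds). Time passes only in rows, so rows that do not move let the fingers close. It gives the time, the measured TCP pose, the force, the opening and the grip force at its end, in the units of the state.
- get_state(): the state, without advancing time (a new reading comes with each control period).
- read_camera(name): name is "scene" or "top" or "wrist"; returns the picture (400x640x3 uint8, red, green, blue); there is no depth.
- camera_model(name): a dict with "camera_matrix" (3x3 intrinsics, pixels), "R" (3x3) and "t" (3): a world point X has camera coordinates R X + t. Camera axes: x right, y down, z forward; pixel columns grow to the right and rows downward; lengths in mm; the calibration is good to about 2 mm. A picture is of the moment at which its call begins: read the wrist's pose just before it. camera_model takes no time and is no camera call; for the wrist camera it gives the pose at the moment of the call.
- sign_off(): hands the job in; it is judged then, once.
The state is a dict: "time": time; "q": joint angles; "dq": joint speeds; "joint_efforts": joint torques, N m; "tcp_pos": TCP position; "ee_rot": TCP orientation; "wrist_force": force on the tool from outside, world axes, zero at the start; "ft_torque": the same for the moment, N m; "grip_width": finger opening in mm; "finger_force": force on a finger pad.
Only numpy, scipy, OpenCV 4.12 (cv2) and the standard library are available. Lean on these libraries where they do the work, as an engineer would, in place of code of your own. Each camera call takes 0.05 s, during which the arm holds its last target. There are 200 camera calls.

## Working session

There is one attempt and no reset: what is moved stays moved. The work goes in short steps, Python scripts to look and compute and a shell command to move; the robot and the scene stay as the last step left them, time stands still between calls to the robot, and variables do not carry over. Pictures are saved under pics/ and viewed, at most 10 in all, crops included, and the job is handed in when it is done.

```bash
mkdir -p pics
cat > h.py <<'E'
import numpy as np,cv2
from station import *
def snap(n,f):
    im=read_camera(n); cv2.imwrite('pics/'+f,im[:,:,::-1]); return im
def ray(n,u,v,z,m=None):
    m=m or camera_model(n); K,R,t=[np.array(m[k],float) for k in('camera_matrix','R','t')]
    c=-R.T@t; d=R.T@np.linalg.inv(K)@[u,v,1]; return c+d*(z-c[2])/d[2]
E
python3 - <<'E'
from h import *
a=snap('top','top.png'); b=snap('scene','scene.png')
print(get_state())
E
```

```text
{'time': 0.1, 'q': array([ 7.41957472e+01,  1.22222556e+01, -2.00341350e+00,  7.58311039e+01,
       -1.82573298e-03,  9.00016757e+01]), 'dq': array([ 0.00261882, -0.00033536,  0.14003669, -0.05981975,  0.03350903,
       -0.04152255]), 'joint_efforts': array([ 6.23353899e-04, -6.87252831e+01,  4.87808132e+01,  1.22398845e-02,
        1.43155949e-04, -4.06122103e-05]), 'tcp_pos': array([136.10729488, 480.8211108 , 241.87179979]), 'ee_rot': array([-1.79943227e+02,  1.82739254e-03,  1.64194073e+02]), 'wrist_force': array([-0.18859959, -1.30447883, -0.39661425]), 'ft_torque': array([ 0.02567282,  0.01006475, -0.00127572]), 'finger_force': 0.0, 'grip_width': 85.5290887519165}
```

View pics/top.png

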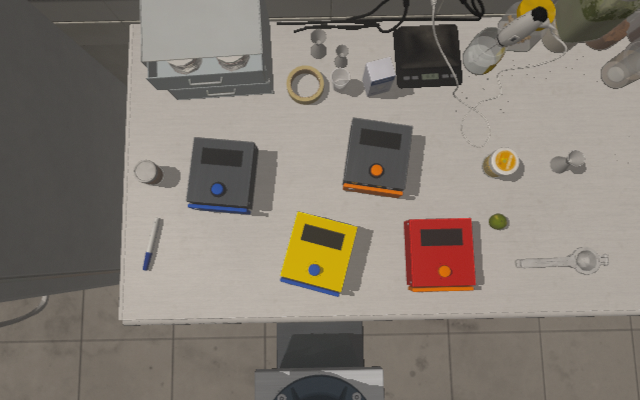

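View pics/scene.png

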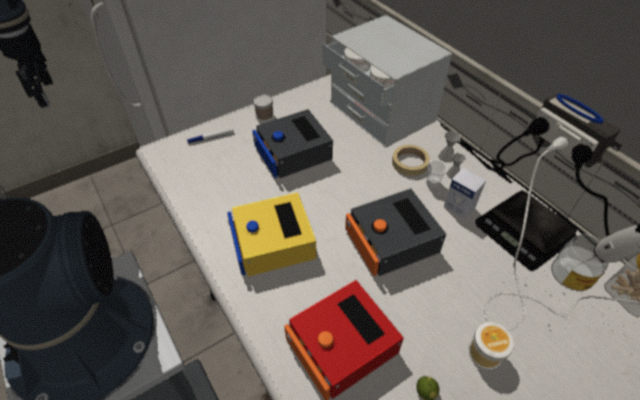

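Two things have a blue button: the yellow box (top view, button 314,270), excluded by its colour, and the dark box (217,189) with a blue front, which is the one meant. Of the orange-button boxes, the dark one (376,170) is the orange drawer and the red one (445,271) is a decoy. I'll confirm in a crop.

Run:
```python
from h import *
a=cv2.imread('pics/top.png'); c=cv2.resize(a[125:225,175:275],None,fx=6,fy=6,interpolation=cv2.INTER_CUBIC); cv2.imwrite('pics/crop.png',c)
hsv=cv2.cvtColor(a,cv2.COLOR_BGR2HSV); m=cv2.inRange(hsv,(105,120,60),(125,255,255)); m[:, :180]=0; m[:,265:]=0
n,l,s,ce=cv2.connectedComponentsWithStats(m)
for i in range(1,n):
  if s[i][4]>15: print(s[i],ce[i])
for u,v,z in [(217.5,188.8,87),(194,139,75),(258,143,75),(188,205,75),(251,208,75),(314.5,270,87),(376.5,170,87)]: print(u,v,ray('top',u,v,z).round(1))
m=camera_model('top');print(-np.array(m['R']).T@m['t'])
print(ray('scene',279,136,87))
```

```text
[211 184  12  11 103] [216.67961165 188.70873786]
[188 204  59   8 222] [217.3963964  207.58108108]
217.5 188.8 [592.9 232.8  87. ]
194 139 [719.4 294.6  75. ]
258 143 [706.4 137.8  75. ]
188 205 [556.8 306.2  75. ]
251 208 [546.6 154.8  75. ]
314.5 270 [397.    4.7  87. ]
376.5 170 [ 631.2 -148.2   87. ]
[ 435.50956903   -9.81583382 1066.96789298]
[591.46295428 223.01817384  87.        ]
```

View pics/crop.png

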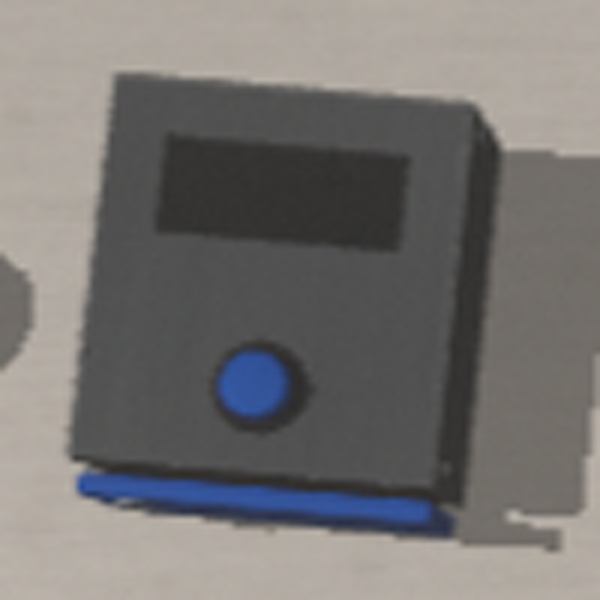

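The crop confirms a dark steel box, blue front and blue button at crop (253,384), which is top view (217,188.7). Next: the box yaw and the shifts in tool axes.

Run:
```python
from h import *
b=cv2.imread('pics/scene.png'); hsv=cv2.cvtColor(b,cv2.COLOR_BGR2HSV); m=cv2.inRange(hsv,(105,120,60),(125,255,255))
n,l,s,ce=cv2.connectedComponentsWithStats(m)
for i in range(1,n):
  if s[i][4]>40: print(s[i],ce[i],ray('scene',*ce[i],87).round(1))
P=[ray('top',175+(u+.5)/6-.5,125+(v+.5)/6-.5,75)[:2] for u,v in [(72,458),(440,488),(472,103),(117,75)]]
print(np.round(P,1),[np.linalg.norm(P[i]-P[(i+1)%4]).round(1) for i in range(4)])
d=P[3]-P[0]+P[2]-P[1]; e=P[0]-P[1]+P[3]-P[2]
print(np.degrees(np.arctan2(d[1],d[0])),np.degrees(np.arctan2(-e[0],e[1])))
print(ray('top',216.8,188.6,87))
```

```text
[557  94  47  29 274] [580.45620438 107.84671533] [1341.4 -133.2   87. ]
[253 131  24  46 248] [265.56451613 151.88306452] [533.1 189.1  87. ]
[273 131  11   9  78] [277.73076923 134.8974359 ] [590.9 228.6  87. ]
[228 213  17  61 192] [235.59375    241.97916667] [345.9 -21.5  87. ]
[247 222  11  10  86] [252.04651163 226.13953488] [394.8  -2.9  87. ]
[[566.7 309.8]
 [551.8 162.2]
 [709.7 149.4]
 [724.2 294.5]] [np.float64(148.4), np.float64(158.4), np.float64(145.8), np.float64(158.3)]
-5.1054175504970045 -5.746183156688559
[593.4043718  234.42751972  87.        ]
```

```bash
python3 -m pendant '{"hand":[255,255,255,255,255,255,255,255],"delta_pos":[[0,0,0],[0,0,0],[-0.9,-0.4,0],[-0.9,-0.4,0],[-0.9,-0.4,0],[-0.9,-0.4,0],[-0.9,-0.4,0],[-0.9,-0.4,0]],"twist":[[0,0,-1],[0,0,-0.73],[0,0,0],[0,0,0],[0,0,0],[0,0,0],[0,0,0],[0,0,0]]}' 40
python3 -m pendant '{"hand":[255,255,255,255,255,255,255,255],"delta_pos":[[-0.9,-0.4,0.1],[-0.9,-0.4,0.1],[-0.9,-0.4,0.1],[-0.9,-0.4,0.1],[-0.9,-0.4,0.1],[-0.9,-0.4,0.1],[-0.9,-0.4,0.1],[-0.9,-0.4,0.1]],"twist":[[0,0,0],[0,0,0],[0,0,0],[0,0,0],[0,0,0],[0,0,0],[0,0,0],[0,0,0]]}'
```

```text
time: 0.9
tcp_pos: [265.6, 407.9, 242.1]
ee_rot: [-180.0, -0.0, 174.6]
wrist_force: [0.3, 0.0, -0.6]
grip_width: 0.0
finger_force: 0.0
time: 1.7
tcp_pos: [437.2, 311.2, 221.9]
ee_rot: [-180.0, -0.0, 174.6]
wrist_force: [0.4, 0.0, 0.2]
grip_width: -0.4
finger_force: 0.0
```

```bash
python3 -m pendant '{"hand":[255,255,255,255,255,255,255,255],"delta_pos":[[-0.93,-0.36,0.46],[-0.93,-0.36,0.46],[-0.93,-0.36,0.46],[-0.93,-0.36,0.46],[-0.93,-0.36,0.46],[-0.93,-0.36,0.46],[-0.93,-0.36,0.46],[0,0,0]],"twist":[[0,0,0],[0,0,0],[0,0,0],[0,0,0],[0,0,0],[0,0,0],[0,0,0],[0,0,0]]}'
python3 - <<'E'
from h import *
print(get_state()['tcp_pos'])
M=camera_model('wrist'); w=snap('wrist','w1.png'); s=snap('scene','s1.png')
hsv=cv2.cvtColor(w,cv2.COLOR_RGB2HSV); m=cv2.inRange(hsv,(105,120,60),(125,255,255))
n,l,st,ce=cv2.connectedComponentsWithStats(m)
for i in range(1,n):
  if st[i][4]>40: print(st[i],ce[i],ray('wrist',*ce[i],87,M).round(1))
cv2.imwrite('pics/both.png',np.hstack([w,cv2.resize(s[60:260,180:380],(400,400))])[:,:,::-1][:, :1040][::1,::1])
c=cv2.imread('pics/both.png'); cv2.imwrite('pics/both.png',cv2.resize(c,(800,308)))
E
```

```text
time: 2.5
tcp_pos: [593.7, 232.0, 139.3]
ee_rot: [-179.9, -0.1, 174.5]
wrist_force: [-0.1, 0.7, -0.2]
grip_width: 0.1
finger_force: 0.0
[593.65032362 231.99637108 139.25859081]
[ 211  137  233   21 3751] [325.81364969 148.37589976] [547.1 237.9  87. ]
[ 304  202   46   45 1690] [326.56686391 224.28639053] [592.5 234.1  87. ]
```

View pics/both.png

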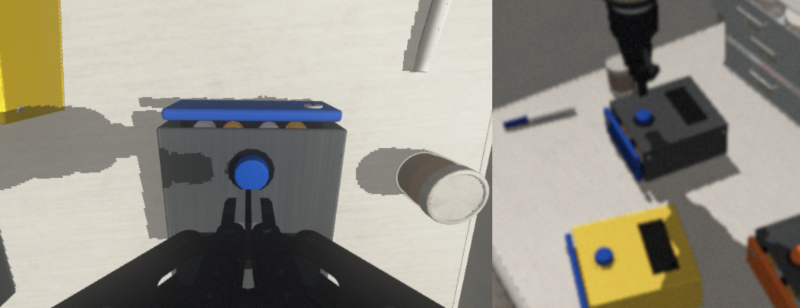

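The wrist view shows the blue button at (252,172) of the composite, 592.5, 234.1, with the closed fingers almost over it. I'll shift 2 mm and go down.

```bash
python3 -m pendant '{"hand":[255,255,255,255,255],"delta_pos":[[0.03,0.08,0.7],[0,0,0.6],[0,0,0.1],[0,0,0.08],[0,0,0]],"twist":[[0,0,0],[0,0,0],[0,0,0],[0,0,0],[0,0,0]]}'
python3 -m pendant '{"hand":[255,255,255,255],"delta_pos":[[0,0,0.1],[0,0,0.1],[0,0,0],[0,0,0]],"twist":[[0,0,0],[0,0,0],[0,0,0],[0,0,0]]}'
```

```text
time: 3.1
tcp_pos: [592.1, 236.3, 105.6]
ee_rot: [180.0, 0.0, 174.6]
wrist_force: [0.2, -0.2, 0.8]
grip_width: -0.2
finger_force: 0.0
time: 3.5
tcp_pos: [592.0, 235.9, 99.9]
ee_rot: [-180.0, 0.0, 174.6]
wrist_force: [0.5, 0.4, 0.2]
grip_width: -0.1
finger_force: 0.0
```

```bash
python3 -m pendant '{"hand":[255,255,255,255],"delta_pos":[[0,-0.05,0.1],[0,0,0.1],[0,0,0],[0,0,0]],"twist":[[0,0,0],[0,0,0],[0,0,0],[0,0,0]]}'
python3 -m pendant '{"hand":[255,255,255],"delta_pos":[[0,0,0.1],[0,0,0],[0,0,0]],"twist":[[0,0,0],[0,0,0],[0,0,0]]}'
python3 - <<'E'
from h import *
print(get_state()['wrist_force'])
w=snap('wrist','w2.png'); s=snap('scene','s2.png')
cv2.imwrite('pics/b2.png',cv2.resize(np.hstack([w,cv2.resize(s[60:260,180:380],(400,400))])[:,:,::-1],(800,308)))
E
```

```text
time: 3.9
tcp_pos: [592.0, 234.6, 94.8]
ee_rot: [-180.0, 0.0, 174.6]
wrist_force: [0.9, 0.1, 1.9]
grip_width: 0.2
finger_force: 0.5
time: 4.2
tcp_pos: [592.0, 234.7, 92.4]
ee_rot: [180.0, 0.0, 174.6]
wrist_force: [0.5, -0.0, 2.8]
grip_width: -0.0
finger_force: 1.9
[ 0.51358197 -0.03101557  2.82441064]
```

View pics/b2.png

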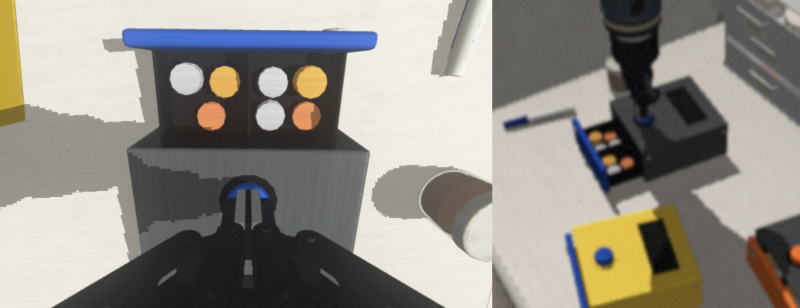

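Tray is out, showing coins. Now up, forward, and down in front of it.

```bash
python3 -m pendant '{"hand":[255,255,255,255,255,255,255,255],"delta_pos":[[0,0,-0.6],[0,0,-1],[0.8,0,-0.4],[1,0,0],[1,0,0],[1,0,0],[1,0,0],[1,0,0]],"twist":[[0,0,0],[0,0,0],[0,0,0],[0,0,0],[0,0,0],[0,0,0],[0,0,0],[0,0,0]]}'
python3 -m pendant '{"hand":[255,255],"delta_pos":[[0.2,0,0.4],[0,0,0]],"twist":[[0,0,0],[0,0,0]]}'
python3 - <<'E'
from h import *
M=camera_model('wrist'); w=snap('wrist','w3.png'); s=snap('scene','s3.png')
cv2.imwrite('pics/b3.png',cv2.resize(np.hstack([w,cv2.resize(s[60:260,180:380],(400,400))])[:,:,::-1],(800,308)))
E
```

```text
time: 5.1
tcp_pos: [446.3, 248.2, 142.0]
ee_rot: [-180.0, -0.0, 174.6]
wrist_force: [-0.7, -0.6, 0.0]
grip_width: -0.1
finger_force: 0.0
time: 5.3
tcp_pos: [441.6, 248.6, 131.3]
ee_rot: [-179.9, -0.1, 174.6]
wrist_force: [-0.0, 0.5, -0.4]
grip_width: 0.1
finger_force: 0.0
```

View pics/b3.png

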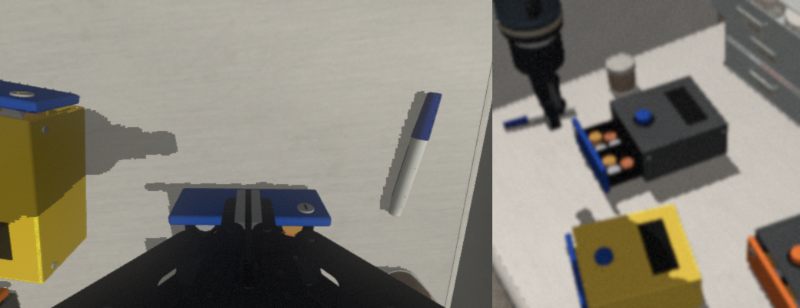

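The closed fingers are centred on the blue front, about 30 mm ahead of it and clear of the yellow box. Lower and approach.

```bash
python3 -m pendant '{"hand":[255,255,255,255,255,255,255,255],"delta_pos":[[0,0,0.9],[0,0,0.9],[0,0,0.9],[0,0,0.85],[-0.8,0,0],[-0.3,0,0],[-0.3,0,0],[0,0,0]],"twist":[[0,0,0],[0,0,0],[0,0,0],[0,0,0],[0,0,0],[0,0,0],[0,0,0],[0,0,0]]}'
python3 -m pendant '{"hand":[255,255,255,255,255,255,255,255],"delta_pos":[[-0.3,0,0],[-0.3,0,0],[-0.3,0,0],[-0.3,0,0],[-0.3,0,0],[-0.3,0,0],[-0.3,0,0],[0,0,0]],"twist":[[0,0,0],[0,0,0],[0,0,0],[0,0,0],[0,0,0],[0,0,0],[0,0,0],[0,0,0]]}'
```

```text
time: 6.2
tcp_pos: [478.5, 245.5, 43.8]
ee_rot: [180.0, 0.0, 174.5]
wrist_force: [-1.1, 0.6, 0.7]
grip_width: -0.3
finger_force: 0.5
time: 7.0
tcp_pos: [530.7, 240.5, 43.5]
ee_rot: [180.0, 0.0, 174.6]
wrist_force: [-0.0, 0.1, -0.7]
grip_width: 0.1
finger_force: 0.4
```

```bash
python3 -m pendant '{"hand":[255,255,255],"delta_pos":[[-0.1,0,0],[0,0,0],[0,0,0]],"twist":[[0,0,0],[0,0,0],[0,0,0]]}'
python3 - <<'E'
from h import *
w=snap('wrist','w4.png'); s=snap('scene','s4.png')
cv2.imwrite('pics/b4.png',cv2.resize(np.hstack([w,cv2.resize(s[60:260,180:380],(400,400))])[:,:,::-1],(800,308)))
E
```

```text
time: 7.3
tcp_pos: [532.2, 240.4, 43.5]
ee_rot: [180.0, 0.0, 174.6]
wrist_force: [-1.5, -1.1, -0.5]
grip_width: 0.3
finger_force: 0.7
```

View pics/b4.png

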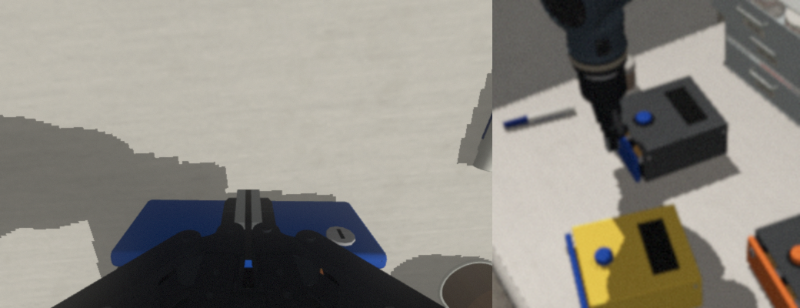

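The fingers touch the front, and the tray is still about 10 mm out. Continuing in small steps.

```bash
for i in 1; do :; done; python3 -m pendant '{"hand":[255,255,255],"delta_pos":[[-0.15,0,0],[-0.1,0,0],[0,0,0]],"twist":[[0,0,0],[0,0,0],[0,0,0]]}'
python3 -m pendant '{"hand":[255,255,255],"delta_pos":[[-0.08,0,0],[0,0,0],[0,0,0]],"twist":[[0,0,0],[0,0,0],[0,0,0]]}'
python3 -m pendant '{"hand":[255,255,255],"delta_pos":[[-0.08,0,0],[0,0,0],[0,0,0]],"twist":[[0,0,0],[0,0,0],[0,0,0]]}'
```

```text
time: 7.7
tcp_pos: [538.6, 239.7, 43.5]
ee_rot: [180.0, 0.0, 174.6]
wrist_force: [-3.0, -0.2, 1.1]
grip_width: -0.2
finger_force: 1.4
time: 8.0
tcp_pos: [538.9, 239.7, 43.5]
ee_rot: [180.0, -0.1, 174.6]
wrist_force: [-14.2, 0.6, 8.9]
grip_width: -0.1
finger_force: 7.1
time: 8.3
tcp_pos: [539.2, 239.6, 43.5]
ee_rot: [180.0, -0.3, 174.6]
wrist_force: [-27.5, 2.3, 18.7]
grip_width: 0.1
finger_force: 14.1
```

Force rose to 27 N with no motion, so it's probably at the hard stop. Backing off to check whether the tray stays latched.

```bash
python3 -m pendant '{"hand":[255,255,255,255,255,255,255,255],"delta_pos":[[0.4,0,0],[0.8,0,0],[1,0,0],[1,0,0],[0.5,0,-0.6],[0,0,-1],[0,0,-1],[0,0,-1]],"twist":[[0,0,0],[0,0,0],[0,0,0],[0,0,0],[0,0,0],[0,0,0],[0,0,0],[0,0,0]]}'
python3 -m pendant '{"hand":[255,255,255,255,255,255,255,255],"delta_pos":[[0,0.9,-0.8],[0,1,-0.6],[0,1,0],[0,1,0],[0,1,0],[0,1,0],[0,1,0],[0,0,0]],"twist":[[0,0,0],[0,0,0],[0,0,0],[0,0,0],[0,0,0],[0,0,0],[0,0,0],[0,0,0]]}'
python3 - <<'E'
from h import *
w=snap('top','t5.png'); s=snap('scene','s5.png')
cv2.imwrite('pics/b5.png',np.hstack([cv2.resize(x,(400,400),interpolation=cv2.INTER_CUBIC) for x in (w[125:225,175:275],s[90:190,235:335])])[:,:,::-1])
hsv=cv2.cvtColor(w,cv2.COLOR_RGB2HSV); m=cv2.inRange(hsv,(105,120,60),(125,255,255)); m[:, :180]=0; m[:,265:]=0
n,l,st,ce=cv2.connectedComponentsWithStats(m)
for i in range(1,n):
  if st[i][4]>15: print(st[i],ce[i])
d=np.abs(w.astype(int)-cv2.imread('pics/top.png')[:,:,::-1]).sum(2)[115:200,335:420]; print('orange diff',(d>60).sum())
E
```

```text
time: 9.1
tcp_pos: [450.6, 248.3, 134.9]
ee_rot: [180.0, 0.1, 174.6]
wrist_force: [0.4, -0.7, -0.2]
grip_width: -0.1
finger_force: 0.0
time: 9.9
tcp_pos: [466.8, 422.5, 168.2]
ee_rot: [179.9, 0.0, 174.7]
wrist_force: [0.4, 0.1, -0.2]
grip_width: 0.1
finger_force: 0.0
[211 184  12  11 105] [216.78095238 188.7047619 ]
[188 204  59   9 233] [217.80686695 207.68240343]
orange diff 0
```

View pics/b5.png

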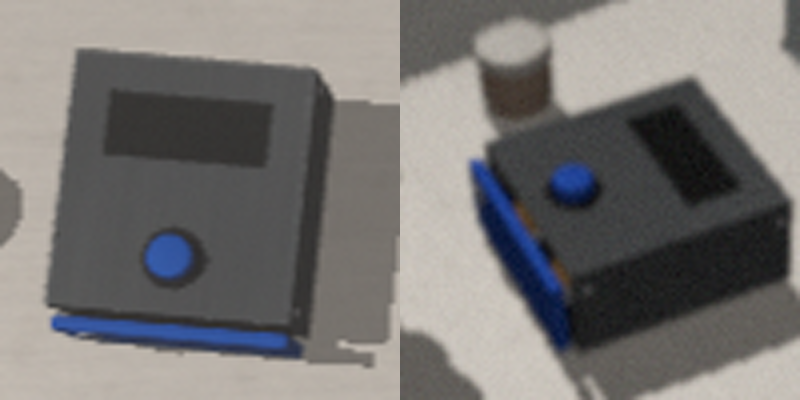

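The top view shows the blue front at its starting place (centroid row 207.7 against 207.6 before), and the orange box is unchanged. One numeric check in the scene view, then I'll hand in.

Run:
```python
from h import *
w=cv2.cvtColor(read_camera('scene'),cv2.COLOR_RGB2BGR)
for b in (cv2.imread('pics/scene.png'),w):
  m=cv2.inRange(cv2.cvtColor(b,cv2.COLOR_BGR2HSV),(105,120,60),(125,255,255))
  n,l,s,ce=cv2.connectedComponentsWithStats(m)
  print([(s[i].tolist(),ce[i].round(2).tolist()) for i in range(1,n) if s[i][4]>40 and 250<ce[i][0]<300 and ce[i][1]<180])
c=ce
ok=any(s[i][4]>150 and np.hypot(*(ce[i]-[265.56,151.88]))<0.6 for i in range(1,n))
print(ok, get_state()['wrist_force'])
if ok: print(sign_off())
```

```text
[([253, 131, 24, 46, 248], [265.56, 151.88]), ([273, 131, 11, 9, 78], [277.73, 134.9])]
[([253, 131, 24, 46, 304], [265.35, 152.79]), ([273, 131, 11, 9, 82], [277.73, 134.9])]
False [-0.2666349  -0.27395497  0.13757568]
```

The bounds match but the mask area differs, which may be shading. I'll measure the front's shift directly by sub-pixel image alignment.

Run:
```python
from h import *
A=cv2.imread('pics/scene.png'); B=cv2.imread('pics/s5.png'); T0=cv2.imread('pics/top.png'); T=cv2.imread('pics/t5.png')
print('scene diff',np.abs(A.astype(int)-B).sum(2)[128:182,250:282].max(1).tolist())
for n,a,b,(v0,v1,u0,u1) in (('scene',A,B,(128,182,248,282)),('top',T0,T,(200,216,184,255))):
  f=lambda x:cv2.cvtColor(x,cv2.COLOR_BGR2GRAY)[v0:v1,u0:u1].astype(np.float32)
  W=np.eye(2,3,dtype=np.float32); cc,W=cv2.findTransformECC(f(a),f(b),W,cv2.MOTION_TRANSLATION)
  print(n,cc,W[:,2])
m=camera_model('scene')
pr=lambda X:(lambda p:p[:2]/p[2])(np.array(m['camera_matrix'])@(np.array(m['R'])@X+m['t']))
x=np.array([np.cos(np.radians(5.4)),-np.sin(np.radians(5.4)),0]); P=np.array([544.5,238.6,37.]); print('px per 10mm out',pr(P-10*x)-pr(P))
cv2.imwrite('pics/cmp.png',np.hstack([cv2.resize(q[120:190,245:315],(400,400),interpolation=cv2.INTER_CUBIC) for q in (A,B)]))
```

```text
scene diff [45, 39, 31, 25, 35, 28, 34, 27, 24, 55, 34, 30, 34, 25, 42, 28, 36, 27, 28, 34, 34, 33, 28, 28, 28, 38, 37, 41, 32, 26, 30, 33, 37, 32, 28, 32, 30, 30, 35, 30, 34, 35, 36, 36, 29, 34, 35, 34, 32, 35, 33, 35, 37, 33]
scene 0.9998849710309792 [ 0.02068247 -0.03162546]
top 0.9999242234995 [0.02635042 0.00637862]
px per 10mm out [-3.46108098  1.21165279]
```

View pics/cmp.png

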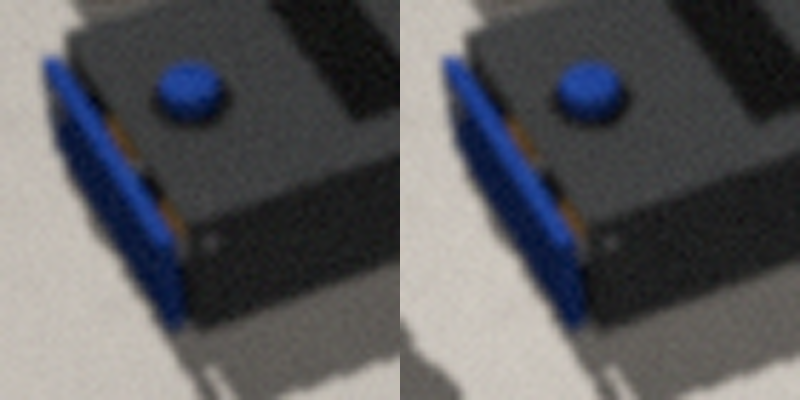

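The before and after views are identical: the front's shift is under 0.1 mm, so the difference in mask area was only noise. The tray is latched.

```bash
python3 -c "from station import *;print(sign_off())"
```

```text
the job is handed in; nothing more can be done
None
```

I pressed the blue drawer's button, the tray popped out, and I pushed it back to its stop; it stays home to within about 0.1 mm by camera, the orange drawer looks unmoved, and the job is handed in.

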